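# Load a reel of rimming line and hold the hand reader on its stock tag

## Task

Book in a new reel of spectacle rimming line: put the reel over the upright spindle of the reel stand, tag side up, all the way down onto the platter, and let it go. Then draw the pistol-shaped hand reader up out of its desk holder, tip it nose-down and finish still holding it raised and steady over the mounted reel, the nose about 80 mm from the tag and aimed down at it. The reader must not bump the reel, and the other things on the bench stay where they are.

Things in the scene. Friction and masses are not known exactly. Their poses are not given: they have to be found in the camera images.
- reel: Full reel of whitish nylon line between grey end flanges: cylinder 50 mm in diameter, 36 mm high, 18 mm through bore, about 0.1 kg, lying flat near the worktop's front edge, tag on its upper flange. Origin: centre of the underside; z is the bore axis, up when the tag is up; x points towards the tag. Grip across the diameter from above.
- reel_tag (a point): Centre of the reel's stock tag, a white sticker with black bars, 11 x 21 mm, on the upper flange, 16.5 mm from the bore axis and 36.5 mm above the underside. Axes as those of reel.
- reel_stand: Fixed reel stand: a round dark weighted base 92 mm in diameter carrying a steel platter 62 mm in diameter that turns freely about the vertical, with an upright spindle 14 mm in diameter in its middle. Origin: centre of the base on the worktop, on the spindle axis; z up.
- spindle_seat (a point): Point on the spindle axis in the top face of the platter, 19 mm above the worktop: the centre of the reel's underside belongs here.
- spindle_tip (a point): Top of the spindle, on its axis, 67 mm above the worktop (48 mm above the platter). The last 8 mm taper from 14 mm to 6 mm in diameter.
- holder: Fixed desk holder: foot plate 105 x 92 x 10 mm with a rectangular well, rim 50 mm above the worktop, floor 10 mm above it, inside 48 mm (its x) by 38 mm (its y), walls 4 mm. Origin: centre of the foot on the worktop; z up; the reader's nose faces its -x, towards the robot within 0.35 rad; reader -y = holder -x.
- reader: Pistol-shaped hand reader, 0.15-0.3 kg, grip down in the holder's well with 3 mm play. Origin: underside centre, 10 mm above the worktop; z up; nose looks along -y. Grip 32 mm in x, y -19 to 22, z 0 to 61 mm; lift straight up 40 mm to leave the well. Rounded head 50 mm wide in x, y -41 to 52, z 61 to 116 mm: close on it along x, from above, near y=5, z=86 (centre of mass).
- reader_nose (a point): Centre of the reader's front window, at y = -41 mm, z = 88 mm of the reader. Axes as those of reader: it looks along -y.
- tape_roll: Bystander: roll of masking tape, 68 mm in diameter, 19 mm high, with a wide 34 mm bore, lying flat. Origin: centre of the underside.
- pliers: Bystander: grey optical pliers, 148 x 50 x 12 mm, lying flat. Origin: centre of the underside, x along the length.
- drop_bottle: Bystander: standing green cleaner bottle with dropper cap, 36 mm in diameter, 120 mm high. Origin: centre of the underside.
Things that resemble listed ones, but are neither listed nor needed, are in the scene too. Of the things like the reader, leave any that is purple; of the rest the smaller one is meant.

How it is judged:
By the outcome, as a careful person would: the job done as asked, in the order asked, and still so for the second after the job is handed in, while the arm keeps its last pose, push and grip.
It also fails if it takes over 58 s, if anything falls off the work surface, if the arm or the gripper's body presses on something with over 40 N, if the wrist force passes 120 N, or if a joint passes its speed limit or range.

## Robot

A 6-joint arm with a two-finger parallel gripper is mounted at the origin on a cart in front of the work surface, level with it; the furniture and walls round the work are solid. World frame = base frame: x ahead of the robot, y to its left, z up, the work surface at z = 0. Lengths are in mm, angles in rad, forces in N, time in s.
With the tool pointing down it reaches from about 350 to 975 mm from the base axis. Payload 7.1 kg.
Tool frame: the origin (TCP) lies midway between the tips of the shut fingers; the grasp point (between the pads) lies 19 mm behind it (ctrl.grip_depth is the distance from the TCP to the grasp point, in mm); z points along the fingers, y is the line along which they close (so a half turn about z gives the same grasp; the last joint's range is limited). The gripper opens to 88 mm and grips with 3 to 60 N. Pads are 20 mm wide; open, the fingers measure 115 mm over their backs; the gripper's body (75 mm by 178 mm) begins 61 mm behind the grasp point.
Start: joints at [1.278, 0.423, 1.63, -0, 1.089, -0.019], TCP at [168.963, 601.711, 222.675] pointing down, gripper open.
Joint ranges: [-3, 3], [-0.9, 2.11], [0.09, 2.58], [-1.31, 4.45], [0.11, 2.69], [-2.54, 2.54]. Speed limits (rad/s): [2.39, 2.39, 3.01, 3.14, 3.14, 3.14].

## Interface

Orientations are given as a rotation vector (axis times angle).
In Python, from workcell import ctrl, cams gives the robot as it stands.
- The arm moves only by the tool move_arm, never from a script. Its argument "steps" is a list of rows, each a list of 3 entries, a list of its own where there are three numbers: the shift along the tool's x, y, z in units of 25 mm (1.0 is 25 mm), then the turn about the tool's z in units of 5 degrees (1.0 is 5 degrees), then the closure, from 0 (fully open) to 1 (shut). A call has 1 to 20 rows; each row shifts and turns the commanded pose from where the row before left it, along the tool's axes as they then stand; what a row does not reach is not made up. A row lasts 1/12 s, in which the tool goes at most 41.7 mm and 7.16 degrees, less where a joint would pass 70% of its speed; a pose out of reach is approached as far as the arm can. A call is refused whole if a number of a shift passes 1 or a number of a turn 1, either way. A call with a gripper value outside its range is refused whole. The fingers move at their own pace and stop on an object; the grip force is fixed at half the most. Time passes only in rows, so rows that do not move let the fingers close. It gives the time, the measured TCP pose, the force, the opening and the grip force at its end, in the units of the state.
- ctrl.get_obs(): the state, without advancing time (a new reading comes with each control period).
- cams.get_image(name): name is "scene" or "top"; returns a dict with "image" (480x640x3 uint8, red, green, blue), "camera_matrix" (3x3 intrinsics, pixels), "xyz" and "rotation" of the camera in the world. Camera axes: x right, y down, z forward; pixel columns grow to the right and rows downward; lengths in mm; the calibration is good to about 2 mm. A picture is of the moment at which its call begins. There is no depth.
- ctrl.close_job(): hands the job in; it is judged then, once.
Trained networks look in the newest picture that a camera, given by its name, has taken for a name from the list of things; names that differ only in an ending like _2 or _b are one class to them, and where a whole thing is asked for, a point or a joint stands for the part that bears it (a point fixed in the world has none). Each returns a list of dicts, best first, with "p" (0 to 1); they miss things now and then, are a little off and sometimes report something else, mostly with a low value. They report only what shows in the picture. A call takes as long as a camera call. They do not tell look-alikes from the thing itself.
- cams.boxes_of(camera, thing): "rect" ([centre column, centre row, width, height] in pixels, round what is visible of it).
- cams.cut_out(camera, thing): "pixels" (480x640 bool, what is visible of it) and "rect" ([centre column, centre row, width, height] in pixels, round what is visible of it).
The state is a dict: "t": time; "qpos": joint angles; "qvel": joint speeds; "joint_torque": joint torques, N m; "ee_pos": TCP position; "orientation": TCP orientation; "ft_force": force on the tool from outside, world axes, zero at the start; "moment": the same for the moment, N m; "width": finger opening in mm; "grasp_force": force on a finger pad.
Only numpy, scipy, OpenCV 4.12 (cv2) and the standard library are available. Lean on these libraries where they do the work, as an engineer would, in place of code of your own. Each camera call takes 0.05 s, during which the arm holds its last target. There are 200 camera calls.

## Working session

There is one attempt and no reset: what is moved stays moved. The work goes in short steps, Python scripts to look and compute and a tool call to move; the robot and the scene stay as the last step left them, time stands still between calls to the robot, and variables do not carry over. Pictures are saved under pics/ and viewed, at most 10 in all, crops included, and the job is handed in when it is done.

Besides the shell and the picture viewer there is one more tool, called after ">>>" by a JSON object that holds its "method" and its "body". move_arm: Moves the arm, as the interface text tells. Its arguments: {"type":"object","properties":{"steps":{"type":"array"}},"required":["steps"]}

```bash
ls; mkdir -p pics; python3 - <<'E'
from workcell import ctrl,cams
import cv2
import numpy as np
for n in("scene","top"):
    d=cams.get_image(n);cv2.imwrite(f"pics/{n}0.png",d["image"][:,:,::-1])
    print(n,d["camera_matrix"].tolist(),np.round(d["xyz"],1).tolist(),np.round(d["rotation"],4).tolist())
    for t in("reel","reel_tag","reel_stand","spindle_tip","holder","reader","reader_nose","tape_roll","pliers","drop_bottle"):
        print(t,[(round(float(b["p"]),2),np.round(b["rect"],0).astype(int).tolist()) for b in cams.boxes_of(n,t)][:4])
print(ctrl.get_obs())
E
```

```text
pics
scene [[564.7575489767198, 0.0, 320.0739383841631], [0.0, 564.7575489767198, 239.50638306215237], [0.0, 0.0, 1.0]] [135.2, -605.7, 860.7] [-2.2384, 0.9984, -0.3753]
reel [(0.8, [287, 380, 34, 38])]
reel_tag [(0.77, [287, 380, 32, 41])]
reel_stand [(0.94, [290, 275, 48, 39])]
spindle_tip [(0.83, [292, 272, 44, 43])]
holder [(0.77, [337, 326, 63, 55])]
reader [(0.84, [364, 176, 42, 58]), (0.81, [338, 293, 47, 55]), (0.81, [200, 282, 85, 77])]
reader_nose [(0.77, [200, 281, 89, 85]), (0.73, [364, 174, 41, 61]), (0.57, [337, 294, 47, 58]), (0.52, [143, 279, 35, 38])]
tape_roll [(0.59, [143, 277, 35, 32])]
pliers [(0.9, [324, 221, 53, 49])]
drop_bottle [(0.57, [299, 168, 17, 54]), (0.54, [143, 279, 38, 32])]
top [[608.1806917850104, 0.0, 328.4644001892221], [0.0, 608.1806917850104, 234.987192321068], [0.0, 0.0, 1.0]] [-221.4, -218.1, 1295.0] [-1.9483, 1.7795, -0.5333]
reel [(0.8, [386, 316, 21, 26])]
reel_tag [(0.78, [385, 317, 21, 25])]
reel_stand [(0.66, [329, 252, 41, 32])]
spindle_tip [(0.74, [324, 253, 39, 32])]
holder [(0.76, [381, 268, 50, 37])]
reader [(0.83, [322, 156, 24, 5
[... 300 characters left out ...]
(0.92, [277, 176, 18, 36])]
{'t': 1.1, 'qpos': array([ 1.27799243e+00,  4.23102201e-01,  1.62991425e+00, -9.32755496e-06,
        1.08863104e+00, -1.89908554e-02]), 'qvel': array([ 0.0012345 ,  0.00094536, -0.00051448,  0.0002437 ,  0.00109288,
        0.00028457]), 'joint_torque': array([-1.05351137e-03, -5.44575262e+01, -2.74053150e+01,  6.43261964e-02,
        1.67834584e-02, -8.11224794e-06]), 'ee_pos': array([168.96494255, 601.69139865, 222.66807822]), 'orientation': array([-4.28755404e-01, -3.11219713e+00,  8.71079196e-05]), 'ft_force': array([-0.61765777, -0.81787958,  0.01226201]), 'moment': array([-0.02433069,  0.04276909,  0.001264  ]), 'grasp_force': 0.0, 'width': 88.079062742169}
```

View pics/scene0.png

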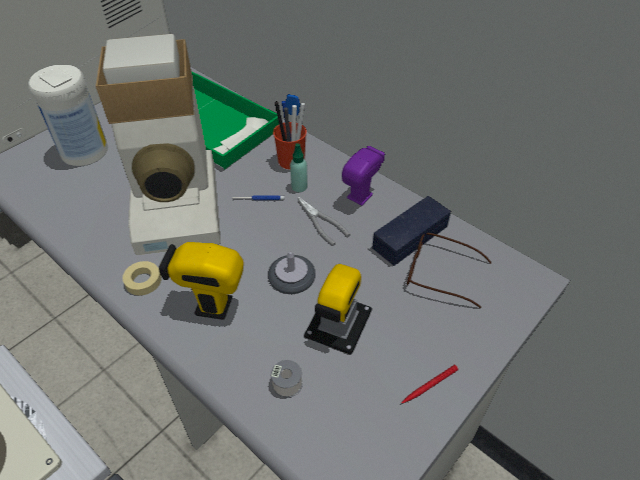

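View pics/top0.png

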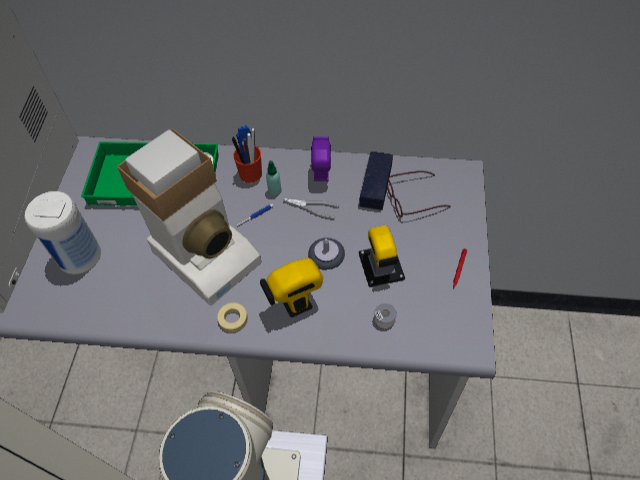

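```bash
cat > h.py <<'E'
from workcell import ctrl,cams
import cv2,numpy as np
from scipy.spatial.transform import Rotation as R
from scipy.optimize import least_squares
def cam(n):
    d=cams.get_image(n);r=d["rotation"];r=np.array(r)
    M=r if r.shape==(3,3) else R.from_rotvec(r).as_matrix()
    return d["image"],np.array(d["camera_matrix"]),np.array(d["xyz"]),M
def plane(c,uv,z):
    d=c[3]@np.linalg.inv(c[1])@np.array([uv[0],uv[1],1.]);return c[2]+d*(z-c[2][2])/d[2]
def proj(c,P):
    q=(np.atleast_2d(P)-c[2])@c[3]@c[1].T;return q[:,:2]/q[:,2:]
E
python3 - <<'E'
from h import *
C={n:cam(n) for n in("scene","top")}
for n in C:
    c=C[n];sc=4
    for t,z,ctr in(("reel",18,0),("reel_stand",12,0),("holder",10,0),("reader",96,0),("spindle_tip",19,0)):
        for b in cams.cut_out(n,t)[:3]:
            m=b["pixels"];v,u=np.nonzero(m);print(n,t,round(float(b["p"]),2),np.round(b["rect"]).astype(int),np.round(plane(c,(u.mean(),v.mean()),z)))
def crop(n,x,y,w,h,s,f): cv2.imwrite(f,cv2.resize(C[n][0][y:y+h,x:x+w,::-1],None,fx=s,fy=s,interpolation=cv2.INTER_CUBIC))
a=C["scene"][0][225:405,235:385,::-1];b=C["top"][0][215:345,295:415,::-1]
a=cv2.resize(a,(400,480),interpolation=cv2.INTER_CUBIC);b=cv2.resize(b,(400,433),interpolation=cv2.INTER_CUBIC)
b=cv2.copyMakeBorder(b,0,47,0,0,cv2.BORDER_CONSTANT);cv2.imwrite("pics/c1.png",np.hstack([a,b]))
E
```

```text
scene reel 0.71 [288 379  35  39] [ 427. -266.   18.]
scene reel_stand 0.65 [291 274  44  41] [ 592. -118.   12.]
scene holder 0.89 [338 325  65  52] [ 563. -266.   10.]
scene reader 0.97 [200 284  86  79] [447. -56.  96.]
scene reader 0.79 [337 291  47  56] [ 569. -251.   96.]
scene reader 0.58 [362 176  42  58] [829. -92.  96.]
scene spindle_tip 0.65 [292 273  44  41] [ 589. -122.   19.]
top reel 0.63 [385 315  24  27] [ 429. -268.   18.]
top reel_stand 0.88 [328 252  36  31] [ 595. -116.   12.]
top holder 0.92 [383 266  46  36] [ 558. -249.   10.]
top reader 0.69 [290 287  65  60] [450. -56.  96.]
top reader 0.67 [322 157  25  46] [834. -79.  96.]
top reader 0.61 [382 245  28  41] [ 572. -254.   96.]
top spindle_tip 0.68 [323 251  36  31] [ 590. -117.   19.]
```

View pics/c1.png

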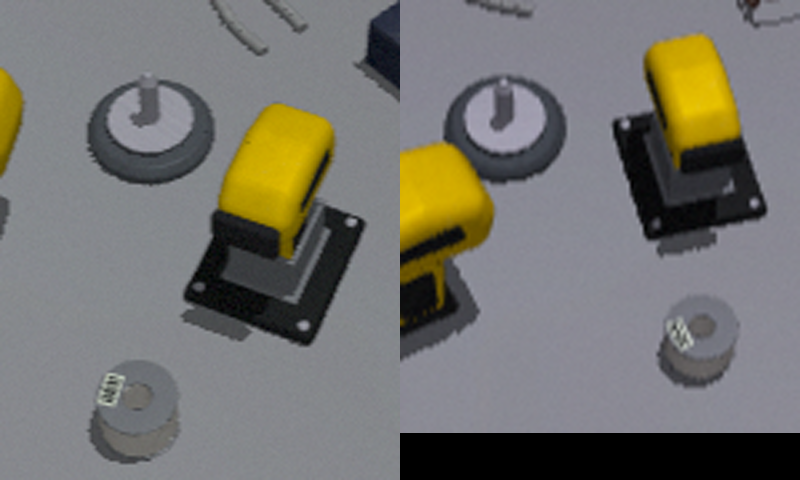

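```bash
cat >> h.py <<'E'
def S(p): return (235+p[0]/2.6667,225+p[1]/2.6667)
def T(p): return (295+(p[0]-400)/3.3333,215+p[1]/3.3333)
E
python3 - <<'E'
from h import *
s=cam("scene");t=cam("top")
for nm,a,b,z in(("bore",(138,397),(703,325),36),("tag",(111,389),(681,333),36.5),("tip",(149,77),(505,82),67),("platter",(151,120),(504,118),19),("base",(150.5,131),(505,127),8)):
    print(nm,np.round(plane(s,S(a),z),1),np.round(plane(t,T(b),z),1))
for p in((184,295),(308,345),(366,218)): print("Sfoot",np.round(plane(s,S(p),10),1))
for p in((613,118),(650,238),(766,212)): print("Tfoot",np.round(plane(t,T(p),10),1))
# holder fit
def foot(x,y,a):
    c,q=np.cos(a),np.sin(a);K=np.array([[-52.5,46],[-52.5,-46],[52.5,-46],[52.5,46]]);return np.c_[K@np.array([[c,q],[-q,c]])+[x,y],np.full(4,10)]
# corners order: (-x,+y),( -x,-y),(+x,-y),(+x,+y)
so=np.array([S(p) for p in((184,295),(308,345),(366,218))]);to=np.array([T(p) for p in((650,238),(766,212),(613,118))])
def f(v):
    P=foot(*v);return np.r_[(proj(s,P[:3])-so).ravel(),(proj(t,P[[0,1,3]])-to).ravel()]
r=least_squares(f,[565,-262,0]);print(r.x,np.round(r.fun,1))
# window of reader, front face
for nm,a,b in(("win",(248,235),(714,155)),):
    for z in (95,98,101): print(nm,z,np.round(plane(s,S(a),z),1),np.round(plane(t,T(b),z),1))
E
```

```text
bore [ 426.6 -267.7   36. ] [ 428.  -270.3   36. ]
tag [ 419.3 -252.    36.5] [ 420.3 -255.5   36.5]
tip [ 595.4 -116.    67. ] [ 596.9 -117.    67. ]
platter [ 595.2 -115.3   19. ] [ 596.5 -115.5   19. ]
base [ 593.7 -115.6    8. ] [ 595.6 -116.1    8. ]
Sfoot [ 508.9 -227.9   10. ]
Sfoot [ 534.7 -312.4   10. ]
Sfoot [ 636.6 -278.7   10. ]
Tfoot [ 609.3 -196.6   10. ]
Tfoot [ 508.3 -230.2   10. ]
Tfoot [ 537.3 -313.3   10. ]
[ 5.72109020e+02 -2.53915317e+02  3.19929073e-01] [-0.9  0.   1.5 -0.2  1.   0.8 -1.4  0.1  0.3  0.2 -1.2  0.5]
win 95 [ 528.7 -265.7   95. ] [ 529.8 -269.9   95. ]
win 98 [ 527.1 -267.    98. ] [ 527.9 -269.8   98. ]
win 101 [ 525.6 -268.3  101. ] [ 526.  -269.7  101. ]
```

```bash
python3 - <<'E'
from h import *
s=cam("scene");t=cam("top")
for nm,c,p,zs in(("mach base front corner",t,(210,297),(0,40)),("mach base right",t,(259,258),(0,40)),("mach base L S",s,(135,245),(0,40)),("mach base R S",s,(217,238),(0,40)),
 ("big tail T",t,(322,276),(120,150)),("big tail S",s,(243,268),(120,150)),("big nose T",t,(266,290),(120,150)),("big nose S",s,(165,262),(120,150)),("big foot T",t,(300,312),(0,)),("big topS",s,(220,245),(130,160)),("big topT",t,(300,262),(130,160)),
 ("tape",t,(232,318),(10,)),("table front-left",t,(10,335),(0,)),("front right",t,(494,372),(0,)),("bottleT",t,(270,195),(0,))):
    print(nm,[np.round(plane(c,p,z)).astype(int).tolist() for z in zs])
E
```

```text
mach base front corner [[451, 153, 0], [430, 142, 40]]
mach base right [[572, 52, 0], [547, 44, 40]]
mach base L S [[441, 177, 0], [426, 140, 40]]
mach base R S [[564, 67, 0], [544, 36, 40]]
big tail T [[463, -121, 120], [446, -123, 150]]
big tail S [[489, -110, 120], [474, -130, 150]]
big nose T [[417, -1, 120], [401, -7, 150]]
big nose S [[409, -2, 120], [398, -27, 150]]
big foot T [[430, -69, 0]]
big topS [[492, -50, 130], [477, -73, 160]]
big topT [[489, -69, 130], [471, -72, 160]]
tape [[396, 87, 10]]
table front-left [[311, 600, 0]]
front right [[320, -517, 0]]
bottleT [[773, 55, 0]]
```

```bash
cat > go.py <<'E'
import sys,numpy as np
from h import *
# args: x y z [yaw_deg of tool y]  -> shift in tool units, turn units
o=ctrl.get_obs();M=R.from_rotvec(o["orientation"]).as_matrix();p=np.array(o["ee_pos"])
a=list(map(float,sys.argv[1:]))
print("t",round(o["t"],2),"tcp",np.round(p,1),"yaw",np.round(np.degrees(np.arctan2(M[1,1],M[0,1])),1),"w",round(o["width"],1),"f",np.round(o["ft_force"],1),"g",round(o["grasp_force"],1),"q",np.round(o["qpos"],2),"z",np.round(M[:,2],3))
if len(a)>=3: print("units now",np.round(M.T@(np.array(a[:3])-p)/25,2))
if len(a)==4:
    y=np.degrees(np.arctan2(M[1,1],M[0,1])); tr=round(((y-a[3]+180)%360-180)/5,1)
    N=M@R.from_rotvec([0,0,np.radians(tr*5)]).as_matrix()
    print("turn",tr,"units after turn",np.round(N.T@(np.array(a[:3])-p)/25,2))
E
```

>>> {"method": "move_arm", "body": {"steps": [[[-0.3,-0.5,0],0,0],[[-0.68,-1,0],0,0],[[-0.68,-1,0],0,0],[[-0.68,-1,0],0,0],[[-0.68,-1,0],0,0],[[-0.68,-1,0],0,0],[[-0.68,-1,0],0,0],[[-0.68,-1,0],0,0],[[-0.68,-1,0],0,0],[[-0.68,-1,0],0,0],[[-0.68,-1,0],0,0],[[-0.68,-1,0],0,0],[[-0.68,-1,0],0,0],[[-0.68,-1,0],0,0],[[-0.68,-1,0],0,0],[[-0.68,-1,0],0,0],[[-0.68,-1,0],0,0],[[-0.68,-1,0],0,0],[[-0.68,-1,0],0,0],[[-0.68,-1,0],0,0]]}}

```text
t: 3.57
ee_pos: [355.7, 41.5, 223.0]
orientation: [0.429, 3.111, 0.0]
ft_force: [0.5, 1.2, -0.9]
width: 88.0
grasp_force: 0.0
```

```bash
python3 go.py 427.3 -269 110
```

```text
t 3.57 tcp [355.7  41.5 223. ] yaw 74.3 w 88.0 f [ 0.5  1.2 -0.9] g 0.0 q [ 0.08  0.01  2.17  0.    0.96 -1.21] z [ 0.001  0.    -1.   ]
units now [ -6.11 -11.19   4.52]
```

>>> {"method": "move_arm", "body": {"steps": [[[-0.3,-0.6,0],0,0],[[-0.5,-0.9,0],0,0],[[-0.5,-0.9,0],0,0],[[-0.5,-0.9,0],0,0],[[-0.5,-0.9,0],0,0],[[-0.5,-0.9,0],0,0],[[-0.5,-0.9,0],0,0],[[-0.5,-0.9,0.3],0,0],[[-0.5,-0.9,0.5],0,0],[[-0.5,-0.9,0.6],0,0],[[-0.5,-0.9,0.8],0,0],[[-0.5,-0.9,0.8],0,0],[[-0.31,-0.69,0.7],0,0],[[0,0,0.5],0,0],[[0,0,0.3],0,0],[[0,0,0],0,0]]}}

```text
t: 4.9
ee_pos: [425.6, -267.0, 108.7]
orientation: [-0.429, -3.109, -0.002]
ft_force: [-0.4, -0.1, 0.4]
width: 87.8
grasp_force: 0.0
```

```bash
python3 go.py 427.3 -269 6; python3 - <<'E'
from h import *
s=cam("scene");t=cam("top")
a=cv2.resize(s[0][300:440,210:350,::-1],(400,400),interpolation=cv2.INTER_CUBIC);b=cv2.resize(t[0][245:365,325:445,::-1],(400,400),interpolation=cv2.INTER_CUBIC)
cv2.imwrite("pics/c2.png",np.hstack([a,b]))
E
```

```text
t 4.9 tcp [ 425.6 -267.   108.7] yaw 74.3 w 87.8 f [-0.4 -0.1  0.4] g 0.0 q [-0.58  0.42  1.97  0.    0.75 -1.88] z [-0.003  0.002 -1.   ]
units now [-0.1  -0.06  4.11]
```

View pics/c2.png

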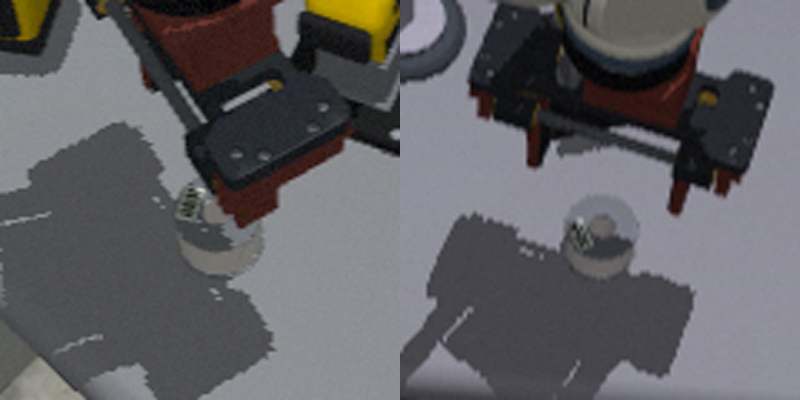

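>>> {"method": "move_arm", "body": {"steps": [[[-0.1,-0.06,0.4],0,0],[[0,0,0.7],0,0],[[0,0,0.7],0,0],[[0,0,0.7],0,0],[[0,0,0.7],0,0],[[0,0,0.5],0,0],[[0,0,0.3],0,0],[[0,0,0.08],0,0],[[0,0,0],0,1],[[0,0,0],0,1],[[0,0,0],0,1],[[0,0,0],0,1],[[0,0,0],0,1],[[0,0,0],0,1],[[0,0,0],0,1],[[0,0,0],0,1],[[0,0,0],0,1]]}}

```text
t: 6.42
ee_pos: [429.0, -269.9, 8.6]
orientation: [0.429, 3.112, -0.0]
ft_force: [-0.3, 0.4, 6.5]
width: 49.6
grasp_force: 30.0
```

>>> {"method": "move_arm", "body": {"steps": [[[0,0,-0.3],0,1],[[0,0,-0.8],0,1],[[0,0,-0.9],0,1],[[0,0,-0.9],0,1],[[0,0,-0.9],0,1],[[0,0,-0.9],0,1],[[0,0,-0.9],0,1],[[0,0,-0.7],0,1],[[0,0,-0.3],0.5,1],[[0,0,0],1,1],[[0,0,0],1,1],[[0,0,0],1,1],[[0,0,0],1,1],[[0,0,0],1,1],[[0,0,0],0.4,1],[[0,0,0],0,1]]}}

```text
t: 7.75
ee_pos: [428.4, -269.6, 173.3]
orientation: [-1.209, -2.899, -0.0]
ft_force: [-0.0, 0.7, -1.6]
width: 49.5
grasp_force: 30.0
```

```bash
python3 go.py 596 -116 170 45;python3 - <<'E'
from h import *
s=cam("scene");t=cam("top")
o=ctrl.get_obs();p=o["ee_pos"]
print("proj tcp",proj(s,[p]),proj(t,[p]))
for n,c in(("scene",s),("top",t)):
  for th in("reel","reel_tag"):
    for b in cams.cut_out(n,th)[:1]:print(n,th,b["p"],np.round(b["rect"],1))
  u,v=proj(c,[p])[0].astype(int);k=45;im=cv2.resize(c[0][v-k:v+k,u-k:u+k,::-1],(400,400),interpolation=cv2.INTER_CUBIC);print(n,u-k,v-k)
  if n=="scene":a=im
cv2.imwrite("pics/c3.png",np.hstack([a,im]))
E
```

```text
t 7.75 tcp [ 428.4 -269.6  173.3] yaw 44.7 w 49.5 f [-0.   0.7 -1.6] g 30.0 q [-0.59  0.32  1.93 -0.    0.89 -1.37] z [-0.  0. -1.]
units now [-0.36  9.09  0.13]
turn -0.1 units after turn [-0.43  9.08  0.13]
proj tcp [[284.1287062  327.15511064]] [[389.6955219 282.5436614]]
scene 239 282
top reel 0.58 [385.6 278.8  18.6  30.7]
top reel_tag 0.54 [387.4 282.9  21.2  29.8]
top 344 237
```

View pics/c3.png

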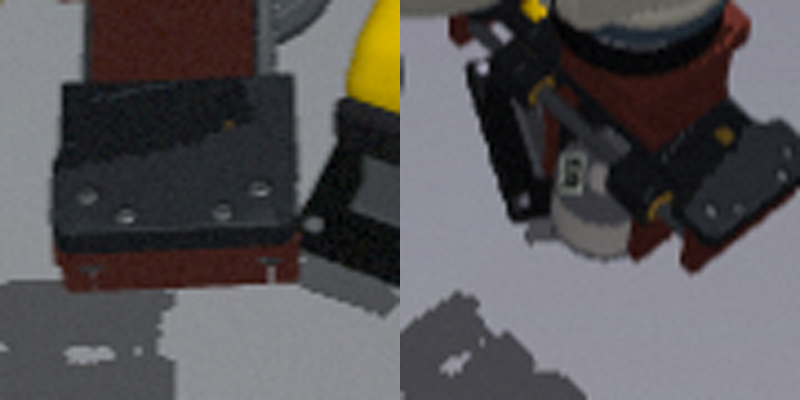

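```bash
python3 - <<'E'
from h import *
t=cam("top");o=ctrl.get_obs();p=o["ee_pos"];M=R.from_rotvec(o["orientation"]).as_matrix()
for n,c in(("tag",(573,172)),("bore",(598,180)),("left",(552,200))):
  q=plane(t,(344+(c[0]-400)/4.444,237+c[1]/4.444),201);print(n,np.round(q,1),"rel tool",np.round(M.T@(q-p),1))
E
```

```text
tag [ 427.6 -253.7  201. ] rel tool [ 12.1  10.5 -27.8]
bore [ 424.3 -265.5  201. ] rel tool [  6.1  -0.2 -27.8]
left [ 411.7 -244.7  201. ] rel tool [ 29.8   5.6 -27.8]
```

>>> {"method": "move_arm", "body": {"steps": [[[0,0.4,0],0,1],[[-0.04,0.9,0],0,1],[[-0.04,0.9,0],0,1],[[-0.04,0.9,0],0,1],[[-0.04,0.9,0],0,1],[[-0.04,0.9,0],0,1],[[-0.04,0.9,0],0,1],[[-0.04,0.9,0],0,1],[[-0.04,0.9,0],0,1],[[-0.04,0.8,0.3],0,1],[[-0.04,0.5,0.5],0,1],[[-0.05,0.18,0.6],0,1],[[0,0,0.5],0,1],[[0,0,0.3],0,1],[[0,0,0],0,1],[[0,0,0],0,1]]}}

```text
t: 9.43
ee_pos: [596.7, -118.2, 117.5]
orientation: [-1.207, -2.898, 0.001]
ft_force: [0.4, 0.2, -1.2]
width: 49.7
grasp_force: 30.0
```

```bash
python3 go.py 596.9 -117.3 85;python3 - <<'E'
from h import *
s=cam("scene");t=cam("top")
for n,c in(("scene",s),("top",t)):
  u,v=proj(c,[[596,-116,90]])[0].astype(int);k=45;im=cv2.resize(c[0][v-k:v+k,u-k:u+k,::-1],(400,400),interpolation=cv2.INTER_CUBIC);print(n,u-k,v-k)
  if n=="scene":a=im
cv2.imwrite("pics/c4.png",np.hstack([a,im]))
E
```

```text
t 9.43 tcp [ 596.7 -118.2  117.5] yaw 44.8 w 49.7 f [ 0.4  0.2 -1.2] g 30.0 q [-0.22  0.53  1.73 -0.    0.88 -1.  ] z [-0.002  0.    -1.   ]
units now [0.02 0.03 1.3 ]
scene 245 200
top 280 189
```

View pics/c4.png

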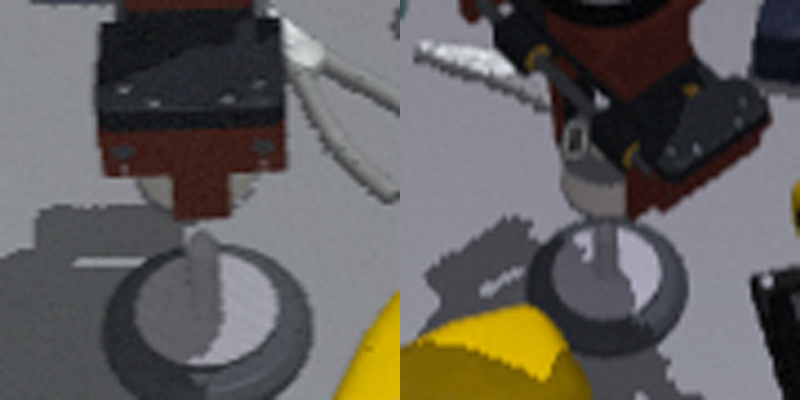

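>>> {"method": "move_arm", "body": {"steps": [[[-0.03,0.03,0.4],0,1],[[0,0,0.6],0,1],[[0,0,0.6],0,1],[[0,0,0.4],0,1],[[0,0,0.2],0,1],[[0,0,0.2],0,1],[[0,0,0],0,1]]}}

```text
t: 10.12
ee_pos: [598.5, -117.7, 57.5]
orientation: [-1.207, -2.9, 0.0]
ft_force: [0.4, 0.5, -1.1]
width: 49.3
grasp_force: 30.0
```

>>> {"method": "move_arm", "body": {"steps": [[[0,0,0.3],0,1],[[0,0,0.3],0,1],[[0,0,0.3],0,1],[[0,0,0.15],0,1],[[0,0,0.1],0,1],[[0,0,0],0,1]]}}

```text
t: 10.62
ee_pos: [598.5, -117.7, 28.7]
orientation: [-1.207, -2.9, 0.0]
ft_force: [0.0, -0.7, -1.8]
width: 49.8
grasp_force: 30.0
```

>>> {"method": "move_arm", "body": {"steps": [[[0,0,0.05],0,1],[[0,0,0],0,1]]}}

```text
t: 10.78
ee_pos: [598.8, -117.8, 28.2]
orientation: [1.207, 2.9, -0.0]
ft_force: [0.6, -0.3, -1.3]
width: 49.7
grasp_force: 30.0
```

>>> {"method": "move_arm", "body": {"steps": [[[0,0,0],0,0.2],[[0,0,0],0,0.2],[[0,0,0],0,0.2],[[0,0,0],0,0],[[0,0,0],0,0],[[0,0,0],0,0],[[0,0,-0.3],0,0],[[0,0,-0.8],0,0],[[0,0,-0.9],0,0],[[0,0,-0.9],0,0],[[0,0,-0.9],0,0],[[0,0,-0.9],0,0],[[0,0,-0.9],0,0],[[0,0,-0.7],0,0],[[0,0,-0.3],0,0]]}}

```text
t: 12.03
ee_pos: [600.1, -118.0, 196.6]
orientation: [1.205, 2.896, 0.001]
ft_force: [0.4, -0.5, 0.2]
width: 87.8
grasp_force: 0.0
```

```bash
python3 go.py 576.9 -252.3 195 -71.7
```

```text
t 12.03 tcp [ 600.1 -118.   196.6] yaw 44.8 w 87.8 f [ 0.4 -0.5  0.2] g 0.0 q [-0.21  0.43  1.68 -0.    1.02 -1.  ] z [ 0.004 -0.001 -1.   ]
units now [-3.16 -4.44  0.06]
turn 23.3 units after turn [-2.57  4.81  0.06]
```

>>> {"method": "move_arm", "body": {"steps": [[[-0.3,-0.4,0],0.5,0],[[0,0,0],1,0],[[0,0,0],1,0],[[0,0,0],1,0],[[0,0,0],1,0],[[0,0,0],1,0],[[0,0,0],1,0],[[0,0,0],1,0],[[0,0,0],1,0],[[0,0,0],1,0],[[0,0,0],1,0],[[0,0,0],1,0],[[0,0,0],1,0],[[0,0,0],1,0],[[0,0,0],1,0],[[0,0,0],1,0],[[0,0,0],1,0],[[0,0,0],1,0],[[0,0,0],1,0],[[0,0,0],1,0]]}}

```text
t: 13.7
ee_pos: [595.9, -130.8, 191.5]
orientation: [-2.979, -0.995, 0.004]
ft_force: [-0.2, -0.3, 0.7]
width: 87.9
grasp_force: 0.0
```

>>> {"method": "move_arm", "body": {"steps": [[[0,0,0],1,0],[[0,0,0],1,0],[[0,0,0],1,0],[[0,0,0],0.8,0],[[0,0,0],0,0]]}}

```text
t: 14.12
ee_pos: [596.0, -130.7, 191.6]
orientation: [-3.102, -0.493, 0.004]
ft_force: [-1.0, 0.6, 0.4]
width: 88.2
grasp_force: 0.0
```

```bash
python3 go.py 576.9 -252.3 195 -71.7
```

```text
t 14.12 tcp [ 596.  -130.7  191.6] yaw -72.0 w 88.2 f [-1.   0.6  0.4] g 0.0 q [-0.24  0.44  1.69 -0.    1.02  1.02] z [-0.002  0.    -1.   ]
units now [-2.23  4.39 -0.13]
turn -0.1 units after turn [-2.27  4.37 -0.13]
```

>>> {"method": "move_arm", "body": {"steps": [[[-0.2,0.4,0],0,0],[[-0.4,0.8,0],0,0],[[-0.4,0.8,0],0,0],[[-0.4,0.8,0],0,0],[[-0.4,0.8,0],0,0],[[-0.4,0.7,0],0,0],[[-0.05,0.08,0],0,0],[[0,0,0],0,0]]}}

```text
t: 14.78
ee_pos: [577.1, -253.4, 192.6]
orientation: [-3.102, -0.497, 0.001]
ft_force: [0.6, -0.7, -0.1]
width: 87.9
grasp_force: 0.0
```

```bash
python3 go.py 576.9 -252.3 77;python3 - <<'E'
from h import *
s=cam("scene");t=cam("top")
a=cv2.resize(s[0][225:345,250:370,::-1],(400,400),interpolation=cv2.INTER_CUBIC);b=cv2.resize(t[0][195:315,310:430,::-1],(400,400),interpolation=cv2.INTER_CUBIC)
cv2.imwrite("pics/c5.png",np.hstack([a,b]))
E
```

```text
t 14.78 tcp [ 577.1 -253.4  192.6] yaw -71.8 w 87.9 f [ 0.6 -0.7 -0.1] g 0.0 q [-0.43  0.46  1.64 -0.    1.04  0.82] z [-0.001  0.    -1.   ]
units now [ 0.01 -0.04  4.62]
```

View pics/c5.png

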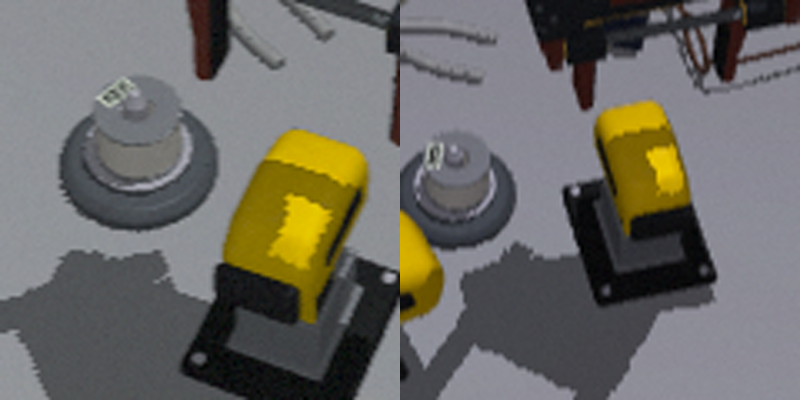

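>>> {"method": "move_arm", "body": {"steps": [[[0.01,-0.04,0.4],0,0],[[0,0,0.7],0,0],[[0,0,0.8],0,0],[[0,0,0.8],0,0],[[0,0,0.8],0,0],[[0,0,0.6],0,0],[[0,0,0.4],0,0],[[0,0,0.12],0,0],[[0,0,0],0,0.3],[[0,0,0],0,1],[[0,0,0],0,1],[[0,0,0],0,1],[[0,0,0],0,1],[[0,0,0],0,1],[[0,0,0],0,1],[[0,0,0],0,1],[[0,0,0],0,1]]}}

```text
t: 16.3
ee_pos: [578.2, -250.9, 78.2]
orientation: [3.101, 0.5, 0.001]
ft_force: [-0.8, 0.6, 6.5]
width: 49.4
grasp_force: 30.0
```

```bash
python3 go.py 576.9 -252.3 77;python3 - <<'E'
from h import *
s=cam("scene");t=cam("top")
print(plane(s,(284.8,252.9),55.5),plane(t,(320.2,241.5),55.5))
E
```

```text
t 16.3 tcp [ 578.2 -250.9   78.2] yaw -71.7 w 49.4 f [-0.8  0.6  6.5] g 30.0 q [-0.43  0.61  1.7  -0.    0.83  0.82] z [ 0.001 -0.    -1.   ]
units now [-0.07  0.04  0.05]
[596.16822329 -98.78526921  55.5       ] [ 597.64698812 -101.2220974    55.5       ]
```

>>> {"method": "move_arm", "body": {"steps": [[[0,0,-0.2],0,1],[[0,0,-0.3],0,1],[[0,0,-0.3],0,1],[[0,0,-0.3],0,1],[[0,0,0],0,1],[[-0.2,0,0],0,1],[[-0.2,0,-0.04],0,1],[[-0.2,0,-0.04],0,1],[[-0.2,0,-0.04],0,1],[[-0.2,0,-0.04],0,1],[[-0.2,0,0.01],0,1],[[-0.2,0,0.01],0,1],[[-0.2,0,0.01],0,1],[[-0.2,0,0.01],0,1],[[0,0,0],0,1]]}}

```text
t: 17.65
ee_pos: [534.1, -265.2, 108.1]
orientation: [-3.102, -0.499, 0.001]
ft_force: [2.0, -0.6, -0.8]
width: 49.4
grasp_force: 30.0
```

```bash
python3 go.py;python3 - <<'E'
from h import *
s=cam("scene");t=cam("top")
a=cv2.resize(s[0][235:365,270:400,::-1],(400,400),interpolation=cv2.INTER_CUBIC);b=cv2.resize(t[0][195:315,310:430,::-1],(400,400),interpolation=cv2.INTER_CUBIC)
cv2.imwrite("pics/c6.png",np.hstack([a,b]))
E
```

```text
t 17.65 tcp [ 534.1 -265.2  108.1] yaw -71.7 w 49.4 f [ 2.  -0.6 -0.8] g 30.0 q [-0.48  0.53  1.77 -0.    0.84  0.77] z [-0.001 -0.    -1.   ]
```

View pics/c6.png

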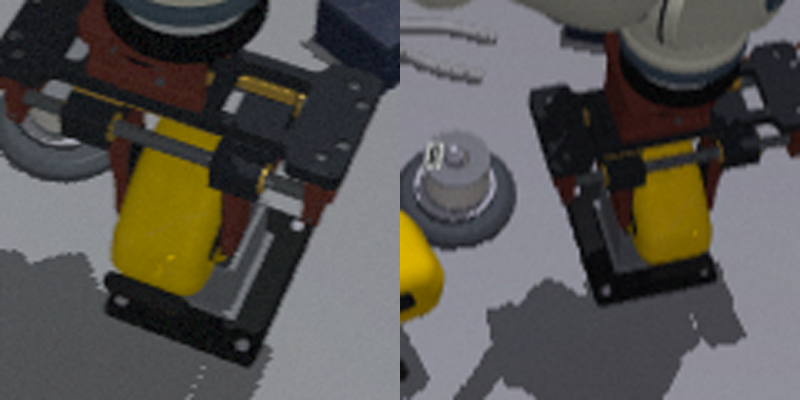

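>>> {"method": "move_arm", "body": {"steps": [[[-0.26,0,0.09],0,1],[[-0.26,0,0.09],0,1],[[-0.26,0,0.09],0,1],[[-0.23,0,0.15],0,1],[[-0.23,0,0.15],0,1],[[-0.23,0,0.15],0,1],[[-0.18,0,0.21],0,1],[[-0.18,0,0.21],0,1],[[-0.18,0,0.2],0,1],[[-0.12,0,0.25],0,1],[[-0.12,0,0.25],0,1],[[-0.12,0,0.24],0,1],[[0,0,0],0,1]]}}

```text
t: 18.83
ee_pos: [477.5, -283.2, 54.6]
orientation: [-3.1, -0.499, 0.003]
ft_force: [-1.8, -0.1, 0.1]
width: 49.2
grasp_force: 30.0
```

```bash
python3 go.py;python3 - <<'E'
from h import *
s=cam("scene");t=cam("top")
a=cv2.resize(s[0][255:385,250:380,::-1],(400,400),interpolation=cv2.INTER_CUBIC);b=cv2.resize(t[0][215:335,310:430,::-1],(400,400),interpolation=cv2.INTER_CUBIC)
cv2.imwrite("pics/c7.png",np.hstack([a,b]))
E
```

```text
t 18.83 tcp [ 477.5 -283.2   54.6] yaw -71.7 w 49.2 f [-1.8 -0.1  0.1] g 30.0 q [-0.56  0.57  1.87 -0.    0.7   0.7 ] z [-0.002  0.001 -1.   ]
```

View pics/c7.png

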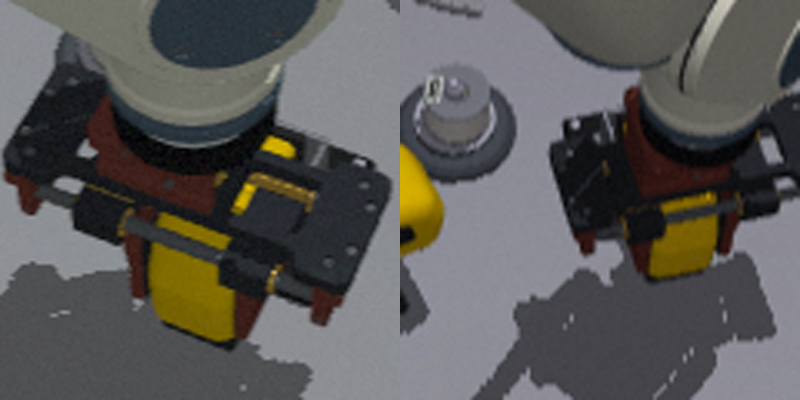

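>>> {"method": "move_arm", "body": {"steps": [[[0,0,-0.3],0,1],[[0,0,-0.6],0,1],[[0,0,-0.6],0,1],[[0,0,-0.6],0,1],[[0,0,-0.6],0,1],[[0,0,-0.6],0,1],[[0,0,-0.6],0,1],[[0,0,-0.6],0,1],[[0,0,-0.6],0,1],[[0,0,-0.6],0,1],[[0,0,-0.3],0,1],[[0,0,0],0,1]]}}

```text
t: 19.93
ee_pos: [480.0, -283.8, 208.2]
orientation: [3.099, 0.5, 0.004]
ft_force: [0.9, -0.6, -2.8]
width: 49.5
grasp_force: 30.0
```

```bash
python3 go.py 598 -99.5 205;python3 - <<'E'
from h import *
s=cam("scene");t=cam("top")
for z in(150,250,320):print(z,plane(s,(195,165),z)[:2],plane(t,(233,235),z)[:2], plane(t,(226,215),z)[:2],plane(s,(201,130),z)[:2])
E
```

```text
t 19.93 tcp [ 480.  -283.8  208.2] yaw -71.7 w 49.5 f [ 0.9 -0.6 -2.8] g 30.0 q [-0.56  0.34  1.79  0.    1.    0.7 ] z [ 0.003 -0.002 -1.   ]
units now [ 6.8  -5.51  0.13]
150 [584.95528795 123.19671276] [535.9840927   90.35506707] [590.52510565 117.09475656] [662.71753478 198.11130283]
250 [521.67521394  20.63549092] [469.83226614  63.41839572] [519.60974042  87.82267673] [588.49590657  85.00920696]
320 [477.37916213 -51.15736437] [423.52598754  44.56272578] [469.96898477  67.33222084] [536.54076682   5.83773985]
```

>>> {"method": "move_arm", "body": {"steps": [[[0.3,-0.25,0],0,1],[[0.6,-0.48,0],0,1],[[0.6,-0.48,0],0,1],[[0.6,-0.48,0],0,1],[[0.6,-0.49,0],0,1],[[0.6,-0.49,0],0,1],[[0.6,-0.49,0],0,1],[[0.6,-0.49,0],0,1],[[0.6,-0.49,0],0,1],[[0.6,-0.49,0],0,1],[[0.6,-0.49,0],0,1],[[0.4,-0.3,0.3],0,1],[[0.1,-0.09,0.3],0,1],[[0,0,0.2],0,1],[[0,0,0],0,1],[[0,0,0],0,1]]}}

```text
t: 21.37
ee_pos: [596.0, -99.8, 185.1]
orientation: [-3.101, -0.499, 0.003]
ft_force: [1.2, -0.5, -3.1]
width: 49.2
grasp_force: 30.0
```

```bash
python3 go.py 598 -99.5 163;python3 - <<'E'
from h import *
s=cam("scene");t=cam("top")
print(proj(s,[[597,-100,136],[597,-100,55.5],[596,-116,19]]),proj(t,[[597,-100,136],[597,-100,55.5]]))
a=cv2.resize(s[0][170:320,215:365,::-1],(400,400),interpolation=cv2.INTER_CUBIC);b=cv2.resize(t[0][170:290,260:380,::-1],(400,400),interpolation=cv2.INTER_CUBIC)
cv2.imwrite("pics/c8.png",np.hstack([a,b]))
E
```

```text
t 21.37 tcp [596.  -99.8 185.1] yaw -71.7 w 49.2 f [ 1.2 -0.5 -3.1] g 30.0 q [-0.19  0.44  1.7  -0.    1.    1.07] z [-0.002  0.    -1.   ]
units now [0.08 0.01 0.88]
[[283.34574618 223.44223803]
 [285.57692804 252.97788851]
 [292.16778822 269.95693085]] [[318.75837598 222.61400387]
 [319.67675291 241.68365715]]
```

View pics/c8.png

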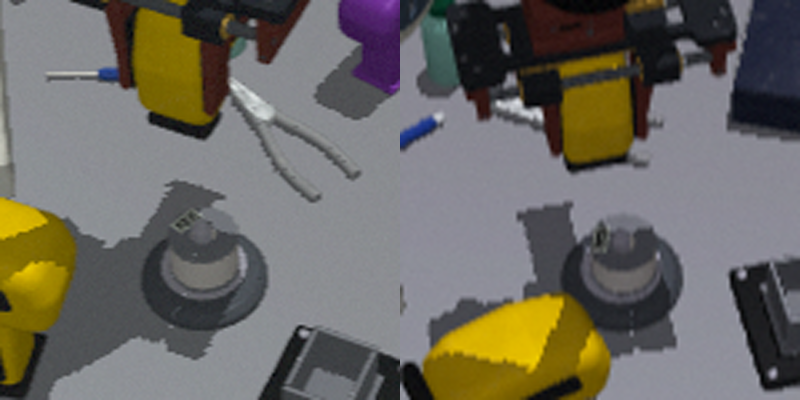

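```bash
python3 - <<'E'
from h import *
s=cam("scene");t=cam("top")
g=np.array([596,-99.8,204.1]);Y=np.array([.951,.309,0]);X=np.array([.309,-.951,0])
for th in(75,80,85,90,95,100,105):
  a=np.radians(th);c,q=np.cos(a),np.sin(a)
  def P(x,y,z):
    dy,dz=y-6,z-87; # nose-down: -y->-z, -z->+y
    return g+X*x+Y*(dy*c-dz*q)+np.array([0,0,1])*(dy*q+dz*c)
  pts=[P(0,-41,114),P(0,-41,88)]
  u=proj(s,pts);v=proj(t,pts)
  print(th,np.round((u-[215,170])*400/150),np.round((v-[260,170])*400/120+[400,0]).tolist(),np.round(P(0,-41,88)))
E
```

```text
75 [[151. 151.]
 [170. 132.]] [[606.0, 196.0], [598.0, 172.0]] [ 584. -104.  159.]
80 [[154. 151.]
 [173. 129.]] [[605.0, 194.0], [597.0, 169.0]] [ 587. -103.  158.]
85 [[157. 150.]
 [176. 126.]] [[604.0, 192.0], [596.0, 164.0]] [ 591. -101.  157.]
90 [[160. 149.]
 [179. 122.]] [[603.0, 190.0], [595.0, 160.0]] [ 595. -100.  157.]
95 [[164. 147.]
 [181. 118.]] [[602.0, 187.0], [594.0, 155.0]] [599. -99. 157.]
100 [[167. 144.]
 [184. 113.]] [[600.0, 183.0], [592.0, 150.0]] [603. -98. 158.]
105 [[170. 141.]
 [187. 108.]] [[599.0, 179.0], [591.0, 145.0]] [607. -96. 158.]
```

>>> {"method": "move_arm", "body": {"steps": [[[0.04,0,0.3],0,1],[[0.04,0,0.3],0,1],[[0,0,0.2],0,1],[[0,0,0.08],0,1],[[0,0,0],0,1],[[0,0,0],0,1]]}}

```text
t: 22.07
ee_pos: [598.9, -98.6, 163.9]
orientation: [-3.101, -0.5, 0.001]
ft_force: [-0.1, 0.3, -2.4]
width: 49.7
grasp_force: 30.0
```

```bash
python3 go.py 598 -99.5 163; python3 - <<'E'
from h import *
s=cam("scene");t=cam("top")
def tri(a,b):
    f=lambda P:np.r_[(proj(s,P)-a).ravel(),(proj(t,P)-b).ravel()]
    r=least_squares(f,[560,-200,80]);return r.x,np.abs(r.fun).max()
Y=np.array([.951,.309])
for n,a,b in(("top edge",(246.5,222.5),(709.5,146.5)),("bot edge",(245.5,244),(712,166))):
    P,e=tri(np.array(S(a)),np.array(T(b)));print(n,P.round(1),"y_r",((P[:2]-[572,-254])@Y).round(1),"z_r",(P[2]-10).round(1),round(e,2))
for n,c in(("scene",s),("top",t)):
    cv2.imwrite(f"pics/fin_{n}.png",c[0][:,:,::-1])
    im=c[0].astype(int);yel=((im[...,0]-im[...,2])>60)&((im[...,0]-im[...,1])<70)
    blk=im.max(2)<50
    u0,v0=proj(c,[[597,-100,140]])[0].astype(int);print(n,u0,v0)
    for v in range(v0-22,v0+14):
        print(v,"".join("Y" if yel[v,u] else "#" if blk[v,u] else "." for u in range(u0-25,u0+26)))
E
```

```text
t 22.07 tcp [598.9 -98.6 163.9] yaw -71.7 w 49.7 f [-0.1  0.3 -2.4] g 30.0 q [-0.18  0.47  1.71 -0.    0.96  1.07] z [-0.  0. -1.]
units now [-0.04  0.02  0.04]
top edge [ 526.9 -265.9  110.4] y_r -46.6 z_r 100.4 0.04
bot edge [ 522.6 -268.7   94.1] y_r -51.5 z_r 84.1 0.49
scene 283 221
199 ......##YYYYYYYYYYYYYYYYYYYYYYYYY..................
200 ......##YYYYYYYYYYYYYYYYYYYYYYYYYY.......#.........
201 ......##YYYYYYYYYYYYYYYYYYYYYYYYYY.................
202 .......#YYYYYYYYYYYYYYYYYYYYYYYYYY.................
203 .......#YYYYYYYYYYYYYYYYYYYYYYYYYY.................
204 .......#.YYYYYYYYYYYYYYYYYYYYYYYYY.................
205 .......##YYYYYYYYYYYYYYYYYYYYYYYYY#......#.........
206 .......##YYYYYYYYYYYYYYYYYYYYYYYYY.................
207 .......##YYYYYYYYYYYYYYYYYYYYYYYYY#................
208 .......##YYYYYYYYYYYYYYYYYYYYYYYYY.................
209 .......##YYYYYYYYYYYYYYYYYYYYYYYYY......#..........
210 ..........YYYYYYYYYYYYYYYYYYYYYYYY#................
211 ...........YYYYYYYYYYYYYYYYYYYYYYY.................
212 ...........YYYYYYYYYYYYYYYYYYYYYYY.................
213 ...........YYYYYYYYYYYYY
[... 2531 characters left out ...]
YY..#######.................
223 .................#....########.....................
224 .................########..........................
225 ..................##...............................
226 ...................................................
227 ...................................................
228 ...................................................
229 ...................................................
230 ...................................................
231 ...................................................
232 ...................................................
233 ...................................................
234 ...................................................
```

```bash
python3 - <<'E'
from h import *
s=cam("scene");t=cam("top")
def tri(a,b):
    f=lambda P:np.r_[(proj(s,P)-a).ravel(),(proj(t,P)-b).ravel()]
    r=least_squares(f,[590,-100,140]);return r.x,np.abs(r.fun).max()
Y=np.array([.951,.309]);p=np.array(ctrl.get_obs()["ee_pos"]);g=p+[0,0,19]
for n,a,b in(("A",(283.5,222.5),(318.5,221.8)),("B",(283,225.5),(318.7,223.9)),("Bl",(272,221.5),(310.5,225)),("Br",(293,228),(327,222))):
    P,e=tri(np.array(a),np.array(b));d=P-g
    v=np.array([d[:2]@Y,d[2]]);print(n,P.round(1),"rel",v.round(1),"side",(d[:2]@[.309,-.951]).round(1),round(e,2),"len",np.hypot(*v).round(1),"theta",np.degrees((np.arctan2(v[1],v[0])-np.arctan2(13.2,-53.4))%(2*np.pi)).round(1))
E
```

```text
A [598.3 -99.3 137.1] rel [ -1.  -46.4] side 0.3 0.09 len 46.4 theta 102.6
B [596.1 -99.8 131.5] rel [ -3.3 -51.9] side 0.2 0.13 len 52.0 theta 100.3
Bl [587.4 -81.7 136.2] rel [ -5.9 -47.3] side -19.8 0.35 len 47.6 theta 96.8
Br [ 601.8 -118.9  134. ] rel [ -3.8 -49.5] side 20.0 0.02 len 49.6 theta 99.5
```

>>> {"method": "move_arm", "body": {"steps": [[[0,0,0],0.5,1],[[0,0,0],1,1],[[0,0,0],1,1],[[0,0,0],1,1],[[0,0,0],1,1],[[0,0,0],1,1],[[0,0,0],1,1],[[0,0,0],1,1],[[0,0,0],1,1],[[0,0,0],1,1],[[0,0,0],1,1],[[0,0,0],1,1],[[0,0,0],0.5,1],[[0,0,0],0,1],[[0,0,0],0,1]]}}

```text
t: 23.52
ee_pos: [599.1, -98.7, 164.4]
orientation: [-2.937, 1.116, -0.001]
ft_force: [0.3, -0.5, -2.2]
width: 49.5
grasp_force: 30.0
```

```bash
python3 go.py; python3 - <<'E'
from h import *
s=cam("scene");t=cam("top")
o=ctrl.get_obs();M=R.from_rotvec(o["orientation"]).as_matrix();g=np.array(o["ee_pos"])+[0,0,19];Y=M[:,0];X=M[:,1]
for n,c in(("scene",s),("top",t)):
    im=c[0].astype(int);yel=((im[...,0]-im[...,2])>45)&((im[...,0]-im[...,1])<70);blk=im.max(2)<50;red=((im[...,0]-im[...,1])>30)&~yel
    q=proj(c,[g,g+Y*87,g-[0,0,47]]);print(n,q.round(1).tolist())
    u0=int(q[:,0].min())-15;u1=int(q[:,0].max())+22;v0=int(q[:,1].min())-22;v1=int(q[:,1].max())+14;print("u0",u0)
    for v in range(v0,v1): print(v,"".join("Y" if yel[v,u] else "#" if blk[v,u] else "r" if red[v,u] else "." for u in range(u0,u1)))
E
```

```text
t 23.52 tcp [599.1 -98.7 164.4] yaw -131.6 w 49.5 f [ 0.3 -0.5 -2.2] g 30.0 q [-0.18  0.47  1.71  0.    0.96  2.11] z [ 0. -0. -1.]
scene [[282.2, 203.4], [332.9, 199.2], [283.6, 222.3]]
u0 267
177 #####################.Y.#########............................................rrrrrrrrrr
178 #####################.Y.#########.Y...........................................rrrrrrrrr
179 ######################..##.######.YY.........................................r.rrrrrrrr
180 #######################.#####.####YYY........................................rrr.rrrrrr
181 ###################.###.##########YYY........................................rrrrrrrrrr
182 #################.##############.#.YY.........................................r.rrrrrrr
183 ###########################..######YY..........................................rrrrrrrr
184 ###############.###.#########.####.YY............................................rrr.rr
185 ####.#######.##############.#######YYY.............................................r.rr
186 ####.######.#####.######.##########.YY...............................##...
[... 8641 characters left out ...]

225 ..................#YY.##Y###.....................................
226 ...................#######.......................................
227 ....................#####........................................
228 .....................##..........................................
229 .................................................................
230 .................................................................
231 .................................................................
232 .................................................................
233 .................................................................
234 .................................................................
```

>>> {"method": "move_arm", "body": {"steps": [[[-0.1,0.03,0],0,1],[[-0.14,0.03,0],0,1],[[-0.1,0.03,0],0,1],[[0,0,0],0,1],[[0,0,0],0,1],[[0,0,0],0,1],[[0,0,0],0,1],[[0,0,0],0,1],[[0,0,0],0,1],[[0,0,0],0,1]]}}

```text
t: 24.45
ee_pos: [591.1, -94.7, 164.1]
orientation: [2.936, -1.118, -0.0]
ft_force: [-0.1, 0.6, -3.5]
width: 49.2
grasp_force: 30.0
```

```bash
python3 go.py; python3 - <<'E'
from h import *
s=cam("scene");t=cam("top")
o=ctrl.get_obs();M=R.from_rotvec(o["orientation"]).as_matrix();g=np.array(o["ee_pos"])+[0,0,19];Y=M[:,0];X=M[:,1]
N=np.array([597,-100,135.])
for n,c in(("scene",s),("top",t)):
    im=c[0].astype(int);yel=((im[...,0]-im[...,2])>45)&((im[...,0]-im[...,1])<70);blk=im.max(2)<50
    print(n,"pred nose corners",[proj(c,N+X*a+Y*b)[0].round(1).tolist() for a,b in((-22,-12),(-22,12),(22,-12),(22,12))])
    u,v=proj(c,N)[0].astype(int)
    for r in range(v-4,v+16): print(r,u-25,"".join("Y" if yel[r,k] else "#" if blk[r,k] else "." for k in range(u-25,u+26)))
    for th in("reel_tag","reel"):print(th,[(round(float(b["p"]),2),np.round(b["rect"],1).tolist()) for b in cams.boxes_of(n,th)[:2]])
E
```

```text
t 24.45 tcp [591.1 -94.7 164.1] yaw -131.7 w 49.2 f [-0.1  0.6 -3.5] g 30.0 q [-0.18  0.46  1.73 -0.    0.95  2.12] z [-0. -0. -1.]
scene pred nose corners [[275.8, 215.5], [289.2, 214.4], [277.3, 233.6], [291.1, 232.4]]
219 258 ............Y.............##YYYYYYYYYYYY...........
220 258 ............YY.............#YYYYYYYYYYYY...........
221 258 .............Y.............#YYYYYYYYYYYY...........
222 258 .............Y.............#YYYYYYYYYYYY...........
223 258 .............Y..............YYYYYYYYYYYY...........
224 258 ...........................YYYYYYYYYYYY............
225 258 .......................YYYYYYYYYYYYYYY.............
226 258 ...............YYYYYYYYYYYYYYYYYYYYYY..............
227 258 .................YYYYYYYYYYYYYYYYYYY...............
228 258 ..................YYYYYYYYYYYYYYYYY................
229 258 ...................YYYYYYYYYYYYYY..................
230 258 ...................##.YYYYYYYYY.#..................
231 258 ...................##############..................
232 258 ...................##############..................
233 258 ...................############
[... 1154 characters left out ...]

229 293 ..........................#######..................
230 293 ............................###....................
231 293 .............................#.....................
232 293 ...................................................
233 293 ...................................................
234 293 ...................................................
235 293 ...................................................
236 293 ...................................................
237 293 ...................................................
reel_tag [(0.57, [327.6, 246.3, 21.2, 23.0]), (0.27, [382.2, 265.6, 47.4, 41.6])]
reel [(0.92, [326.5, 244.7, 20.7, 21.4]), (0.34, [329.2, 254.4, 37.5, 30.5])]
```

```bash
python3 -c "
from workcell import ctrl
print(ctrl.close_job())"
```

```text
the job is handed in; nothing more can be done
None
```

The job is handed in: the reel is seated on the spindle tag up, and the reader is held nose-down about 80 mm above the tag (nose position and tilt measured from the cameras, to a few mm and degrees); it took about 25 s of the 58 s, and the hand-in returned no verdict.

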